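Tighten and lock a turntable's castle nut

ROBOT

A 6-joint arm with a two-finger parallel gripper is mounted at the origin on a cart in front of the work surface, level with it; the furniture and walls round the work are solid. World frame = base frame: x ahead of the robot, y to its left, z up, the work surface at z = 0. Lengths are in m, angles in rad, forces in N, time in s.
With the tool pointing down it reaches from about 0.25 to 0.775 m from the base axis. Payload 4 kg.
Tool frame: the origin (TCP) lies at the very end of the fingers, on their centre line; the grasp point (between the pads) lies 19 mm behind it; z points along the fingers, x is the direction in which the jaws open and shut, and the axes are right-handed (so a half turn about z gives the same grasp; the last joint's range is limited). The gripper opens to 94 mm and grips with 3 to 60 N. Pads are 16 mm wide; open, the fingers measure 119 mm over their backs; the gripper's body (75 mm by 177 mm) begins 78 mm behind the grasp point.
Start: joints at [1.098, 0.087, 1.371, -0, 1.684, -0.103], TCP at [0.199, 0.513, 0.206] pointing down, gripper open.
Joint ranges: [-3.1, 3.1], [-0.76, 2.03], [0.27, 2.55], [-1.08, 4.22], [0.17, 2.65], [-2.57, 2.57]. Speed limits (rad/s): [2.79, 2.79, 3.14, 3.14, 3.14, 3.14].

INTERFACE

Orientations are given as a unit quaternion [x, y, z, w].
In Python, from workcell import sense, grab_frame, finish_job gives the robot as it stands.
- The arm moves only by the tool play_rows, never from a script. Its argument "motion" is a list of rows, each an object with "offset": the shift along the tool's x, y, z in mm, a list of three; "dr": the turn, a rotation vector about the tool's x, y, z in degrees, a list of three; "claw": the gripper's target within -1 to 1 (shut at 1, half-way at 0, fully open at -1). A call has 1 to 12 rows; each row is the pose to reach, as a shift and turn from the pose measured when the call began, along the tool's axes at that moment; what a row does not reach only later rows make up. A row lasts 1/8 s, in which the tool goes at most 62.5 mm and 10.7 degrees, less where a joint would pass 70% of its speed; a pose out of reach is approached as far as the arm can. A call with a gripper value outside its range is refused whole. The fingers move at their own pace and stop on an object; "squeeze" is the grip in N (left out, the last holds). Time passes only in rows, so rows that repeat a pose let the fingers close. It gives the time, the measured TCP pose, the force and the opening at its end, in the units of the state.
- sense(): the state, without advancing time (a new reading comes with each control period).
- grab_frame(name): name is "scene" or "top" or "wrist"; returns a dict with "frame" (480x640x3 uint8, red, green, blue), "fx", "fy", "cx", "cy" (pixels), "k1" (the pictures are not rectified: a ray, as slopes to the right and down, at radius r is drawn at 1 + k1 r^2 times it, then the intrinsics apply), "world_to_cam" (4x4, takes a point from world to camera coordinates). Camera axes: x right, y down, z forward; pixel columns grow to the right and rows downward; lengths in m; the calibration is good to about 2 mm. A picture is of the moment at which its call begins. There is no depth.
- finish_job(): hands the job in, once; it reports no verdict.
The state is a dict: "t": time; "joint_pos": joint angles; "dq": joint speeds; "effort": joint torques, N m; "ee_pos": TCP position; "eef_rot": TCP orientation; "force": force on the tool from outside, world axes, zero at the start; "wrist_torque": the same for the moment, N m; "finger_gap": finger opening in m.
Only numpy, scipy, OpenCV 4.12 (cv2) and the standard library are available. Lean on these libraries where they do the work, as an engineer would, in place of code of your own. Each camera call takes 0.05 s, during which the arm holds its last target.

TASK

Put the small motorised turntable back in service: turn its castle nut clockwise until it is snug and goes noticeably stiffer, then just a little further until the next slot lines up with the locking pin, and slide the pin fully home through the slot (it has an upright black handle). Then press the roller lever of the interlock switch down until it clicks, let it spring back, and leave the other things on the bench where they are.

Things in the scene. Friction and masses are not known exactly. Their poses are not given: they have to be found in the camera images.
- turntable: Fixed turntable; origin on the bench under the nut's axis. Its x axis points from the pin's handle to the nut (and pin travel is along +x), z up. Grey motor foot; aluminium face plate x -0.175 to 0.087, y +-0.065, top at z 0.048; steel counterweight at x 0.063 to 0.085, top z 0.066. A grey guide block (x -0.086 to -0.068, y +-0.015, top z 0.110) carries the locking pin. Fixed 19 mm stud through the nut, top z 0.114, with a cross hole along x at z 0.098.
- stud_hole (a point): Centre of the stud's cross hole, on the nut's axis, 98 mm above the bench; fixed.
- nut_grip (a point): Point on the nut's vertical axis at half height of its hexagon, 77 mm above the bench; turns with the nut. Dark steel castle nut: hexagon 54 mm across flats, 62 mm across corners, z 0.064 to 0.090; on it a round crown of 52 mm diameter to z 0.106 with six radial slots 13 mm wide, one over the middle of each flat. Below the nut is a collar of 48 mm diameter standing 16 mm above the plate, so fingertips may reach below the nut's lower face.
- nut (a joint): Angle of the nut in rad, grows clockwise seen from above. It starts 0.30 to 0.95 short of snug, 0 is snug, hard stop at 0.72. Below 0 it turns with about 0.12 N m; from 0 on with about 0.4 N m; it stays where it is left. At 0.40 (the first line-up after snug) a slot, and so the middle of a flat, faces the pin exactly (flat normals along the turntable's -x and every 60 degrees); the 8 mm pin enters within about +-0.09. The line-up at -0.65 is still loose and does not count.
- pin_handle (a point): Point on the axis of the pin's black upright handle, a post of 16 mm diameter; the point is 116 mm above the bench, the post spans z 0.088 to 0.130. The pin itself is a level steel rod of 8 mm diameter at z 0.098. Handle starts 156 mm from the nut's axis and ends at 94 mm, touching the guide block.
- pin (a joint): Travel of the locking pin in m toward the stud: 0 withdrawn, 0.062 fully home in the stud. Slides with about 1.5 N and stays where left; blocked by the nut's crown when no slot is in line.
- switch: Fixed interlock switch on a 90 x 75 mm base plate; origin under the plate's centre, z up, the lever points along its -x. Grey housing 44 x 36 mm at x -0.010 to 0.034, y -0.012 to 0.024, top z 0.084.
- roller (a point): Centre of the black roller (22 mm diameter, 12 mm wide, axis along the switch's y) at the end of the 80 mm lever arm; 89 mm above the bench at rest. It may be pressed anywhere from above.
- lever (a joint): Angle of the switch lever in rad, 0 at rest (arm slanting up 20 degrees from its pivot, 62 mm above the bench and 75 mm from the roller along the switch's +x), grows as the roller is pressed down. It clicks at 0.35 (roller 28 mm lower), stops at 0.55 (roller 43 mm lower) and springs back; needs about 4 N.
- tin_plum: Bystander: open tin, 58 mm wide, 50 mm high, beside the turntable; origin under its centre.
- wax_scraper: Bystander: scraper with turned handle, 171 mm long, lying beside the turntable; origin under its centre.
- jar_steel: Bystander: grey lidded jar, 78 mm wide, 107 mm high, left or right of the turntable; origin under its centre.
There are look-alikes about, which are no part of the job. Leave any green look-alike of the switch alone.

How it is judged:
By the outcome, as a careful person would: the job done as asked, in the order asked, and still so for the second after the job is handed in, with the robot touching nothing.
It also fails if it takes over 51 s, if anything falls off the work surface, if the arm or the gripper's body presses on something with over 40 N, if the wrist force passes 120 N, or if a joint passes its speed limit or range.

## Working session

There is one attempt and no reset: what is moved stays moved. The work goes in short steps, Python scripts to look and compute and a tool call to move; the robot and the scene stay as the last step left them, time stands still between calls to the robot, and variables do not carry over. Pictures are saved under pics/ and viewed, and the job is handed in when it is done.

Besides the shell and the picture viewer there is one more tool, called after "Request:" in YAML: its name, and indented under it one key for each argument. play_rows: Moves the arm, as the interface text tells. Its arguments: {"type":"object","properties":{"motion":{"type":"array"},"squeeze":{"type":"number"}},"required":["motion"]}

```bash
mkdir -p pics; ls; python3 - <<'E'
from workcell import sense, grab_frame
import cv2,json
s=sense();print({k:(v if not hasattr(v,'tolist') else v.tolist()) for k,v in s.items()})
for n in("scene","top","wrist"):
    f=grab_frame(n);cv2.imwrite(f"pics/{n}0.png",f["frame"][:,:,::-1])
    print(n,f["fx"],f["fy"],f["cx"],f["cy"],f["k1"]);print(f["world_to_cam"])
E
```

```text
pics
{'t': 0.0, 'joint_pos': [1.097880698706414, 0.08795363975076331, 1.3722187623256863, -3.7249667232804336e-05, 1.683609205504517, -0.10309438721359998], 'dq': [-0.0005492111473294609, -0.0006597734108466028, -0.00042500518045327336, -5.442871741905003e-05, -0.0003240094096861639, -0.00023408188173685093], 'effort': [-0.0006930800918780733, -34.01754140853882, -30.243208408355713, 0.07190778153017163, 0.03255089046433568, -0.0001435509511793498], 'ee_pos': [0.19856151536116373, 0.5123238422329688, 0.20432293747940095], 'eef_rot': [0.825060908328071, 0.5650427411504996, -0.0009530271491796781, 0.0005384804926998437], 'force': [0.3591977834367845, -0.14746181837945355, -0.39629565833152713], 'wrist_torque': [0.029468078548556244, 0.017961190004843686, -0.008919876174994157], 'finger_gap': 0.0937145678919207}
scene 532.7761986040932 532.7761986040932 315.6190429853028 239.71990286195742 -0.12944932864424125
[[ 0.77839568 -0.62776721 -0.0029142  -0.44236725]
 [-0.35196172 -0.43255922 -0.83006956  0.29339222]
 [ 0.51982989  0.64714824 -0.55765226  1.16247738]
 [ 0.          0.          0.          1.        ]]
top 583.6126234678425 583.6126234678425 320.31564869259137 236.36024490541064 -0.05144855138036115
[[ 0.01090245 -0.9998567  -0.01295028  0.02635996]
 [-0.99304683 -0.00930824 -0.11735139  0.5668598 ]
 [ 0.11721403  0.01413965 -0.99300601  1.44700755]
 [ 0.          0.          0.          1.        ]]
wrist 338.715248843286 338.715248843286 315.27439851847976 242.04131441905042 -0.0009020775404494452
[[ 0.36178732  0.93225892 -0.00180185 -0.54910084]
 [ 0.89337035 -0.34614188  0.28648772 -0.02887872]
 [ 0.26645704 -0.10525734 -0.95808222  0.39117664]
 [ 0.          0.          0.          1.        ]]
```

View pics/scene0.png

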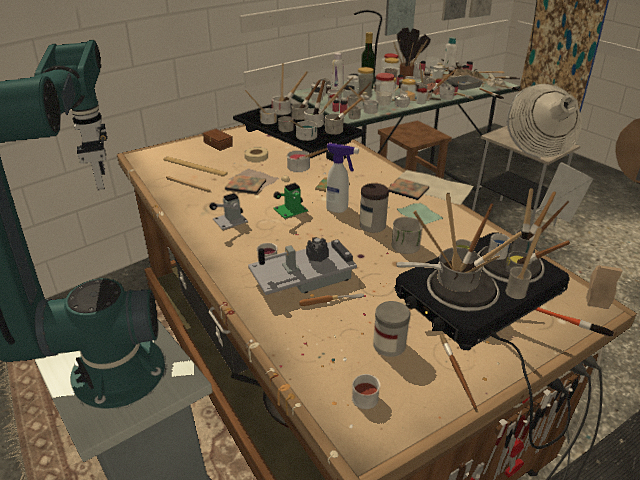

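View pics/top0.png

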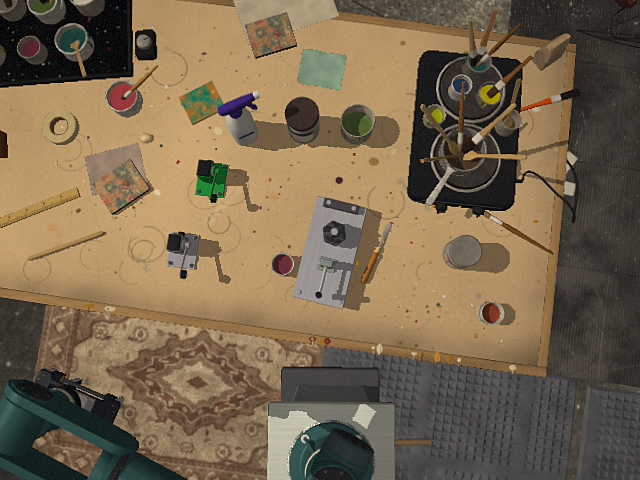

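View pics/wrist0.png

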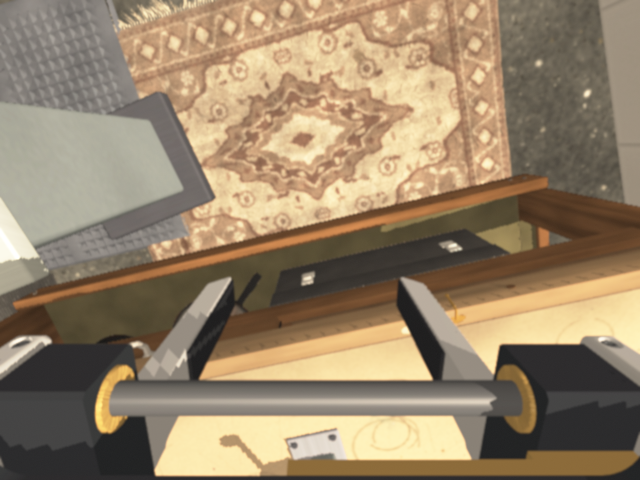

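Candidates: switch is grey at top (183,252) or the green look-alike at top (211,180), and I choose the grey one. The only turntable is at top (330,250), with its nut near (334,233) and handle near (319,295). Next I check these in a close crop.

```bash
cat > h.py <<'E'
from workcell import sense, grab_frame
import cv2, numpy as np
from scipy.spatial.transform import Rotation as R
def K(f): return np.array([[f["fx"],0,f["cx"]],[0,f["fy"],f["cy"]],[0,0,1.]]), np.array([f["k1"],0,0,0,0.])
def ray(f,uv):
    k,d=K(f); p=cv2.undistortPoints(np.array([[uv]],float),k,d)[0,0]
    M=np.array(f["world_to_cam"]); r=M[:3,:3]; o=-r.T@M[:3,3]; v=r.T@np.array([p[0],p[1],1]); return o,v
def atz(f,uv,z):
    o,v=ray(f,uv); return o+v*(z-o[2])/v[2]
def proj(f,P):
    k,d=K(f);M=np.array(f["world_to_cam"]);
    return cv2.projectPoints(np.array(P,float).reshape(-1,1,3),cv2.Rodrigues(M[:3,:3])[0],M[:3,3],k,d)[0].reshape(-1,2)
def tri(a,b):
    A=[];B=[]
    (o1,v1),(o2,v2)=a,b
    s=np.linalg.lstsq(np.c_[v1,-v2],o2-o1,rcond=None)[0]
    p,q=o1+v1*s[0],o2+v2*s[1]; return (p+q)/2,np.linalg.norm(p-q)
E
python3 - <<'E'
from h import *
f=grab_frame("top");im=f["frame"][:,:,::-1]
a=cv2.resize(im[185:315,260:400],None,fx=4.2,fy=4.2,interpolation=cv2.INTER_CUBIC)
b=cv2.resize(im[150:290,140:240],None,fx=4,fy=4,interpolation=cv2.INTER_CUBIC)
cv2.imwrite("pics/a.png",a);cv2.imwrite("pics/b.png",b)
g=grab_frame("scene");im=g["frame"][:,:,::-1]
c=cv2.resize(im[180:310,200:370],None,fx=4.5,fy=4.5,interpolation=cv2.INTER_CUBIC);cv2.imwrite("pics/c.png",c)
E
```

```text
(no output)
```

View pics/a.png

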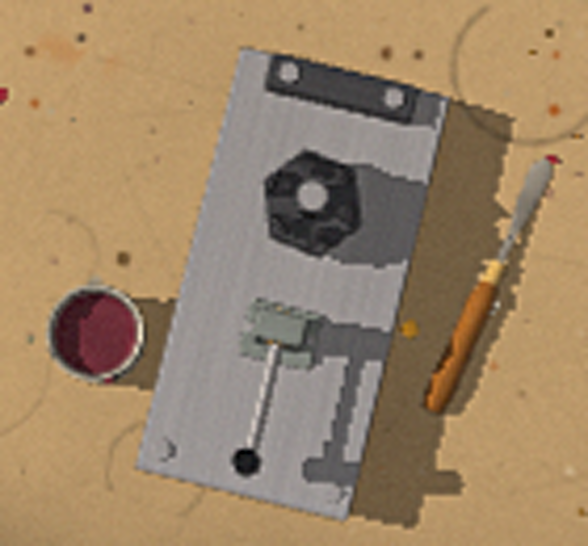

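View pics/b.png

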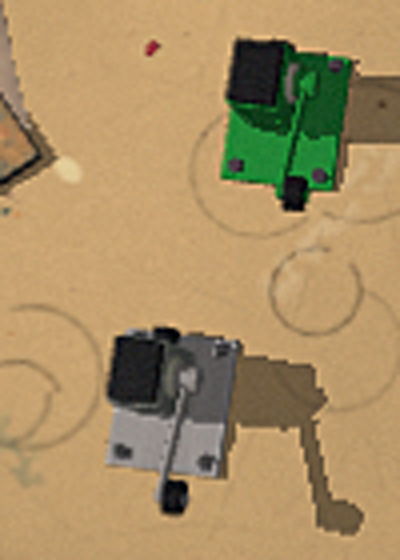

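View pics/c.png

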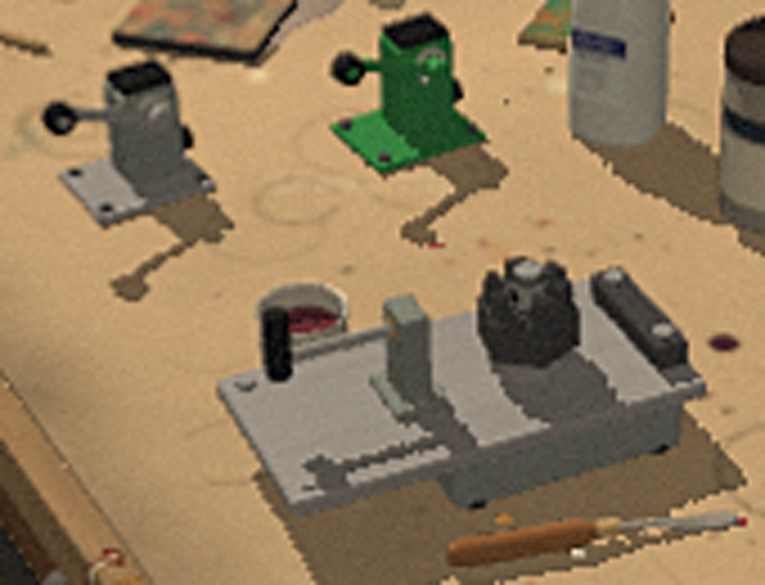

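Crop a shows the nut's stud top at top px (334.3,231.2) and the handle top at (318.6,294.8). The plate corners are clear, and the pin is withdrawn. Crop b shows the grey switch with its roller at (183.3,274.3). The green switch is clearly separate.

```bash
python3 - <<'E'
from h import *
np.set_printoptions(precision=4,suppress=True)
f=grab_frame("top");g=grab_frame("scene")
A=lambda x,y:(260+x/4.2,185+y/4.2)
st=atz(f,A(312,194),.114);hd=atz(f,A(246,461),.130)
print("stud",st,"handle",hd,np.linalg.norm(st[:2]-hd[:2]))
cs=[atz(f,A(*c),.048) for c in[(242,47),(450,98),(345,520),(137,467)]];print(np.array(cs))
d=st-hd;print("axis ang",np.degrees(np.arctan2(d[1],d[0])))
for i,j in((3,0),(2,1)):
    d=cs[j]-cs[i];print(np.degrees(np.arctan2(d[1],d[0])),np.linalg.norm(d))
far=(cs[0]+cs[1])/2;near=(cs[2]+cs[3])/2;ax=(far-near)/np.linalg.norm(far-near);print("origin from plate",far-ax*.087,near+ax*.175)
print(tri(ray(f,A(312,194)),ray(g,(316.9,239.1))),tri(ray(f,A(246,461)),ray(g,(261.1,249.3))))
r=(183.3,274.3);print("roller",atz(f,r,.095),tri(ray(f,r),ray(g,(213.3,206))))
B=lambda x,y:(140+x/4,150+y/4)
print([atz(f,B(*c),.006) for c in[(240,342),(222,477),(106,466)]])
print("tin",atz(f,A(96,333),.05))
print("scraper",[atz(f,A(*c),.01) for c in [(553,160),(435,408)]])
E
```

```text
stud [ 0.5699 -0.0024  0.114 ] handle [0.4173 0.0333 0.13  ] 0.15670599717723097
[[ 0.6673  0.0399  0.048 ]
 [ 0.6372 -0.0856  0.048 ]
 [ 0.3847 -0.0241  0.048 ]
 [ 0.4145  0.0991  0.048 ]]
axis ang -13.18718527584344
-13.192633072981064 0.2596021964951881
-13.672448216762096 0.25987760388375397
origin from plate [ 0.5676 -0.0026  0.048 ] [ 0.5698 -0.0032  0.048 ]
(array([ 0.5702, -0.0027,  0.115 ]), np.float64(0.0010440067604549738)) (array([0.4185, 0.0326, 0.1301]), np.float64(0.0027039940400850897))
roller [0.4635 0.3628 0.095 ] (array([0.4652, 0.3636, 0.0886]), np.float64(0.0033062924211547454))
[array([0.5691, 0.3451, 0.006 ]), array([0.4813, 0.3537, 0.006 ]), array([0.4876, 0.4296, 0.006 ])]
tin [0.4935 0.1247 0.05  ]
scraper [array([ 0.6056, -0.1514,  0.01  ]), array([ 0.4527, -0.0793,  0.01  ])]
```

```bash
cat >> h.py <<'E'
def Rdown(deg):
    a=np.radians(deg);x=np.array([np.cos(a),np.sin(a),0]);z=np.array([0,0,-1.]);return np.c_[x,np.cross(z,x),z]
def plan(p,deg,s=None):
    s=s or sense();R0=R.from_quat(s["eef_rot"]).as_matrix()
    o=R0.T@(np.array(p)-np.array(s["ee_pos"]))*1000
    v=np.degrees(R.from_matrix(R0.T@Rdown(deg)).as_rotvec())
    print("offset",np.round(o,1),"dr",np.round(v,1))
def st():
    s=sense();R0=R.from_quat(s["eef_rot"]).as_matrix();q=np.array(s["joint_pos"])
    print("t",round(s["t"],2),"p",np.round(s["ee_pos"],4),"ang",round(float(np.degrees(np.arctan2(R0[1,0],R0[0,0]))),1),"zax",np.round(R0[:,2],3),"q",np.round(q,2),"F",np.round(s["force"],1),"T",np.round(s["wrist_torque"],2),"gap",round(s["finger_gap"],4))
E
python3 -c "
from h import *
st();plan([.57,-.003,.2],100)"
```

```text
t 0.35 p [0.1988 0.5127 0.2052] ang 68.8 zax [-0. -0. -1.] q [ 1.1   0.09  1.37 -0.    1.68 -0.1 ] F [-0.4 -0.2 -0.8] T [-0.01 -0.04 -0.05] gap 0.0943
offset [-346.7  532.5    5.4] dr [ -0.    0.  -31.2]
```

Request:
play_rows:
  motion:
    - {"offset": [-30,46,0],"dr": [0,0,-3],"claw": -1}
    - {"offset": [-60,92,0],"dr": [0,0,-6],"claw": -1}
    - {"offset": [-90,138,0],"dr": [0,0,-9],"claw": -1}
    - {"offset": [-120,184,0],"dr": [0,0,-12],"claw": -1}
    - {"offset": [-150,230,0],"dr": [0,0,-15],"claw": -1}
    - {"offset": [-180,276,0],"dr": [0,0,-18],"claw": -1}
    - {"offset": [-210,322,0],"dr": [0,0,-21],"claw": -1}
    - {"offset": [-240,368,0],"dr": [0,0,-24],"claw": -1}
    - {"offset": [-275,422,2],"dr": [0,0,-27],"claw": -1}
    - {"offset": [-310,476,4],"dr": [0,0,-30],"claw": -1}
    - {"offset": [-347,532,5],"dr": [0,0,-31],"claw": -1}
    - {"offset": [-347,532,5],"dr": [0,0,-31],"claw": -1}

```text
t: 1.85
ee_pos: [0.5705, -0.0065, 0.1992]
eef_rot: [0.646, 0.763, -0.001, -0.0]
force: [-0.0, 0.7, 0.6]
finger_gap: 0.0939
```

```bash
python3 -c "
from h import *
f=grab_frame('wrist');cv2.imwrite('pics/w1.png',f['frame'][:,:,::-1]);st()
c=f['frame'][180:420,200:440,::-1]
P=proj(f,[[.570,-.0027,.114]])[0];print(P)"
```

```text
t 1.9 p [ 0.5702 -0.0055  0.1994] ang 99.6 zax [-0.002 -0.001 -1.   ] q [-0.11  0.13  1.33 -0.    1.68 -1.85] F [ 0.2 -1.3  0.2] T [0.02 0.01 0.01] gap 0.0938
[319.89760538 248.87105607]
```

View pics/w1.png

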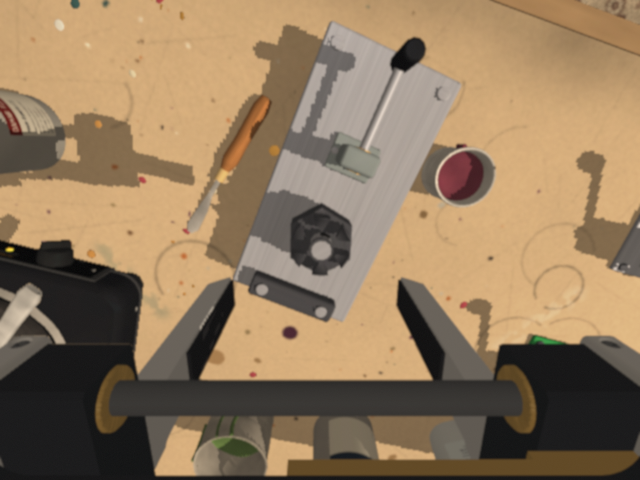

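Stud top is at wrist px (320,249), as predicted. Next I zoom in on the nut.

```bash
python3 -c "
from h import *
f=grab_frame('wrist');c=f['frame'][190:290,275:370,::-1]
c=cv2.resize(c,None,fx=6,fy=6,interpolation=cv2.INTER_CUBIC);c=cv2.convertScaleAbs(c,alpha=1.8,beta=0);cv2.imwrite('pics/w1z.png',c)"
```

```text
(no output)
```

View pics/w1z.png

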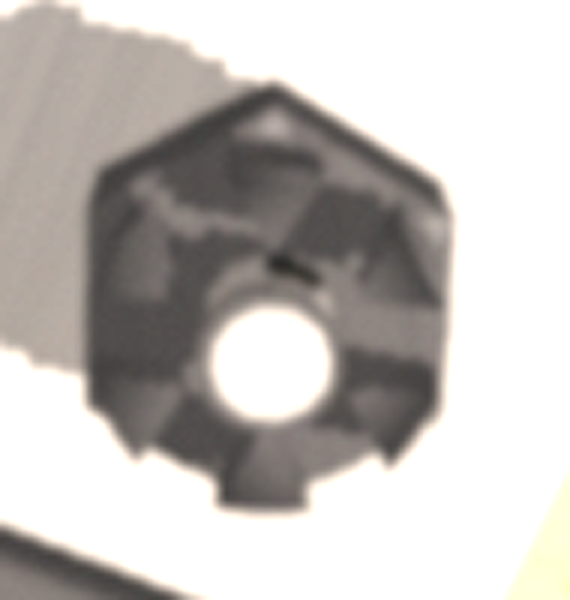

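```bash
python3 -c "
from h import *
f=grab_frame('wrist')
W=lambda x,y:(275+(x+.5)/6-.5,190+(y+.5)/6-.5)
a=lambda p,q,z:(lambda d:(np.degrees(np.arctan2(d[1],d[0])),np.linalg.norm(d)))((atz(f,W(*q),z)-atz(f,W(*p),z)))
print('UL-UR .064/.09',a((97,178),(450,190),.064),a((97,178),(450,190),.09))
print('LL-LR .09',a((88,403),(440,408),.09))
print('apex',[ (lambda d:(np.degrees(np.arctan2(d[1],d[0])),np.linalg.norm(d)))((atz(f,W(273,88),z)-np.array([.570,-.0027,z]))[:2]) for z in(.064,.09)])
print('stud',atz(f,W(270,362),.114)); print(proj(f,[[.57,-.0027,.106]])); st()
"
```

```text
UL-UR .064/.09 (np.float64(97.67716156656955), np.float64(0.055791827111848616)) (np.float64(97.67716156656952), np.float64(0.05116473762437113))
LL-LR .09 (np.float64(98.80510739620122), np.float64(0.05266601586117433))
apex [(np.float64(-177.80837852655645), np.float64(0.028392091522580713)), (np.float64(-176.07788070130275), np.float64(0.033001582911756124))]
stud [5.70072988e-01 4.58307337e-05 1.14000000e-01]
[[316.25389509 246.38070638]]
t 2.0 p [ 0.569  -0.0026  0.2002] ang 99.8 zax [-0.001  0.    -1.   ] q [-0.1   0.13  1.33  0.    1.68 -1.85] F [-0.2  0.9 -0.5] T [ 0.05  0.01 -0.01] gap 0.0939
```

```bash
python3 -c "
from h import *
st();plan([.570,-.0015,.060],98.2)"
```

```text
t 2.0 p [ 0.569  -0.0026  0.2002] ang 99.8 zax [-0.001  0.    -1.   ] q [-0.1   0.13  1.33  0.    1.68 -1.85] F [-0.2  0.9 -0.5] T [ 0.05  0.01 -0.01] gap 0.0939
offset [  0.8   1.3 140.2] dr [-0.1 -0.   1.6]
```

Request:
play_rows:
  motion:
    - {"offset": [1,1,40],"dr": [0,0,1.6],"claw": -1}
    - {"offset": [1,1,80],"dr": [0,0,1.6],"claw": -1}
    - {"offset": [1,1,110],"dr": [0,0,1.6],"claw": -1}
    - {"offset": [1,1,130],"dr": [0,0,1.6],"claw": -1}
    - {"offset": [1,1,139],"dr": [0,0,1.6],"claw": -1}
    - {"offset": [1,1,139],"dr": [0,0,1.6],"claw": -1}
  squeeze: 30

```text
t: 2.75
ee_pos: [0.5692, -0.0003, 0.0613]
eef_rot: [0.654, 0.756, -0.0, -0.001]
force: [-0.3, -0.1, -0.8]
finger_gap: 0.0939
```

```bash
python3 -c "
from h import *
f=grab_frame('wrist');cv2.imwrite('pics/w2.png',f['frame'][:,:,::-1]);st();plan([.570,-.0015,.060],98.2)"
```

```text
t 2.8 p [ 0.5699 -0.0006  0.0622] ang 98.3 zax [ 0.  0. -1.] q [-0.1   0.2   1.53  0.    1.41 -1.82] F [ 0.4 -0.6 -0.1] T [ 0.03  0.05 -0.02] gap 0.0943
offset [-0.9 -0.1  2.2] dr [ 0.  -0.   0.1]
```

View pics/w2.png

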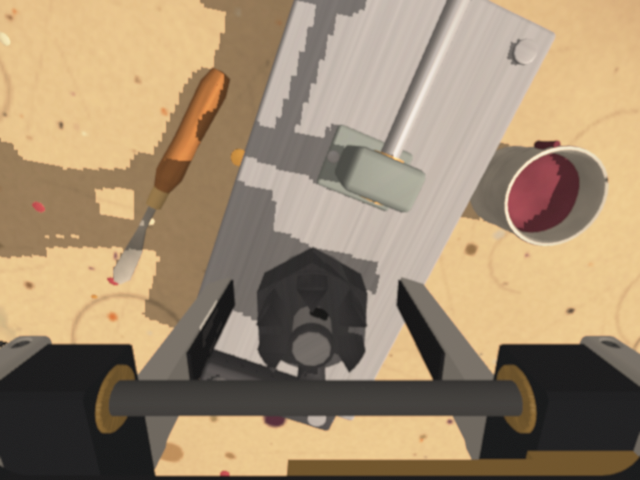

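The nut sits between the jaws, with its centre at px 312 against the jaw centre at 316. Now I close on it.

Request:
play_rows:
  motion:
    - {"offset": [-1,0,1],"dr": [0,0,0],"claw": 1}
    - {"offset": [-1,0,1],"dr": [0,0,0],"claw": 1}
    - {"offset": [-1,0,1],"dr": [0,0,0],"claw": 1}
    - {"offset": [-1,0,1],"dr": [0,0,0],"claw": 1}
    - {"offset": [-1,0,1],"dr": [0,0,0],"claw": 1}
  squeeze: 30

```text
t: 3.42
ee_pos: [0.5702, -0.0021, 0.0612]
eef_rot: [0.654, 0.756, 0.0, 0.0]
force: [0.3, -1.0, -0.1]
finger_gap: 0.0537
```

```bash
python3 -c "
from h import *
st();plan([.570,-.0015,.061],46.7)"
```

```text
t 3.42 p [ 0.5702 -0.0021  0.0612] ang 98.2 zax [ 0.001 -0.    -1.   ] q [-0.1   0.2   1.53 -0.    1.41 -1.82] F [ 0.3 -1.  -0.1] T [-0.11  0.02 -0.08] gap 0.0537
offset [ 0.6 -0.1  0.2] dr [ 0.   0.  51.5]
```

Gap is 53.7 mm, so the jaws are on the flats. I turn to about the predicted snug point, watching the torque.

Request:
play_rows:
  motion:
    - {"offset": [0,0,0],"dr": [0,0,5],"claw": 1}
    - {"offset": [0,0,0],"dr": [0,0,10],"claw": 1}
    - {"offset": [0,0,0],"dr": [0,0,15],"claw": 1}
    - {"offset": [0,0,0],"dr": [0,0,20],"claw": 1}
    - {"offset": [0,0,0],"dr": [0,0,22],"claw": 1}
  squeeze: 40

```text
t: 4.05
ee_pos: [0.5702, -0.0014, 0.0612]
eef_rot: [0.787, 0.617, 0.001, -0.0]
force: [0.2, 1.2, 0.7]
finger_gap: 0.0537
```

```bash
python3 -c "
from h import *
st()"
```

```text
t 4.05 p [ 0.5702 -0.0014  0.0612] ang 76.2 zax [ 0.001  0.001 -1.   ] q [-0.1   0.2   1.53  0.    1.41 -1.43] F [0.2 1.2 0.7] T [ 0.28 -0.07  0.13] gap 0.0537
```

Torque is 0.13 N m, still loose. I continue past the predicted snug point.

Request:
play_rows:
  motion:
    - {"offset": [0,0,0],"dr": [0,0,5],"claw": 1}
    - {"offset": [0,0,0],"dr": [0,0,10],"claw": 1}
    - {"offset": [0,0,0],"dr": [0,0,14],"claw": 1}

```text
t: 4.42
ee_pos: [0.5704, -0.0009, 0.0612]
eef_rot: [0.856, 0.516, 0.001, -0.0]
force: [0.7, 1.8, 0.3]
finger_gap: 0.0537
```

```bash
python3 -c "
from h import *
st()"
```

```text
t 4.42 p [ 0.5704 -0.0009  0.0612] ang 62.2 zax [ 0.001  0.001 -1.   ] q [-0.1   0.2   1.53  0.    1.41 -1.19] F [0.7 1.8 0.3] T [ 0.26 -0.1   0.45] gap 0.0537
```

Request:
play_rows:
  motion:
    - {"offset": [0,0,0],"dr": [0,0,5],"claw": 1}
    - {"offset": [0,0,0],"dr": [0,0,10],"claw": 1}
    - {"offset": [0,0,0],"dr": [0,0,14],"claw": 1}

```text
t: 4.8
ee_pos: [0.5706, -0.0006, 0.0612]
eef_rot: [0.913, 0.408, 0.001, -0.001]
force: [1.8, 1.7, -0.1]
finger_gap: 0.0539
```

```bash
python3 -c "
from h import *
st();plan([.5702,-.002,.061],46.7)"
```

```text
t 4.8 p [ 0.5706 -0.0006  0.0612] ang 48.2 zax [ 0.002  0.002 -1.   ] q [-0.1   0.2   1.53  0.    1.41 -0.94] F [ 1.8  1.7 -0.1] T [ 0.11 -0.09  0.45] gap 0.0539
offset [-1.3  0.6  0.2] dr [-0.  -0.1  1.5]
```

It went stiff (0.45 N m), so it is past snug. I make the last 1.5° of turn, open and rise.

Request:
play_rows:
  motion:
    - {"offset": [0,0,0],"dr": [0,0,1.5],"claw": 1}
    - {"offset": [0,0,0],"dr": [0,0,1.5],"claw": 1}
    - {"offset": [0,0,0],"dr": [0,0,1.5],"claw": -1}
    - {"offset": [0,0,0],"dr": [0,0,1.5],"claw": -1}
    - {"offset": [0,0,0],"dr": [0,0,1.5],"claw": -1}
    - {"offset": [0,0,0],"dr": [0,0,1.5],"claw": -1}
    - {"offset": [0,0,-40],"dr": [0,0,1.5],"claw": -1}
    - {"offset": [0,0,-90],"dr": [0,0,1.5],"claw": -1}
    - {"offset": [0,0,-130],"dr": [0,0,1.5],"claw": -1}
    - {"offset": [0,0,-140],"dr": [0,0,1.5],"claw": -1}
    - {"offset": [0,0,-140],"dr": [0,0,1.5],"claw": -1}

```text
t: 6.18
ee_pos: [0.5704, -0.0009, 0.2008]
eef_rot: [0.918, 0.396, 0.001, -0.001]
force: [-0.3, 0.0, -0.3]
finger_gap: 0.0941
```

```bash
python3 -c "
from h import *
f=grab_frame('wrist');cv2.imwrite('pics/w3.png',f['frame'][:,:,::-1]);st()
P=proj(f,[[.57,-.0027,.114],[.4184,.033,.130]]);print(P)
u,v=P[0].astype(int)
c=cv2.resize(f['frame'][v-60:v+40,u-50:u+50,::-1],None,fx=6,fy=6,interpolation=cv2.INTER_CUBIC);cv2.imwrite('pics/w3z.png',cv2.convertScaleAbs(c,alpha=1.8))
d=np.radians(-13.3);cx=np.array([np.cos(d),np.sin(d)])"
```

```text
t 6.22 p [ 0.5697 -0.0008  0.1994] ang 46.7 zax [-0.001  0.002 -1.   ] q [-0.1   0.13  1.33  0.    1.68 -0.92] F [ 0.3  0.5 -0.8] T [-0.05 -0.01 -0.  ] gap 0.0937
[[313.24321448 249.07251856]
 [194.48768962  62.34959253]]
```

View pics/w3.png

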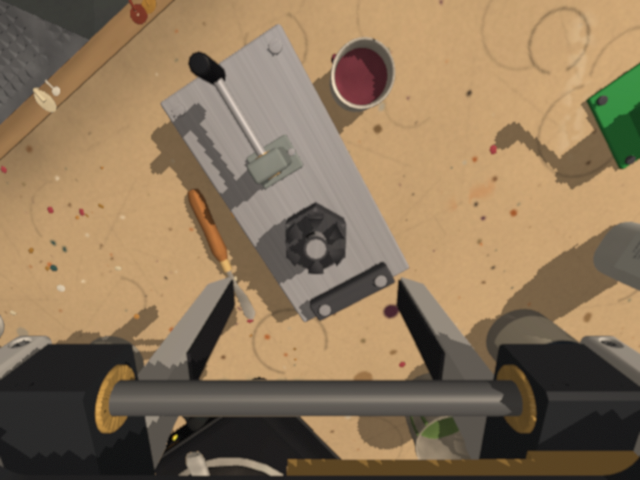

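View pics/w3z.png

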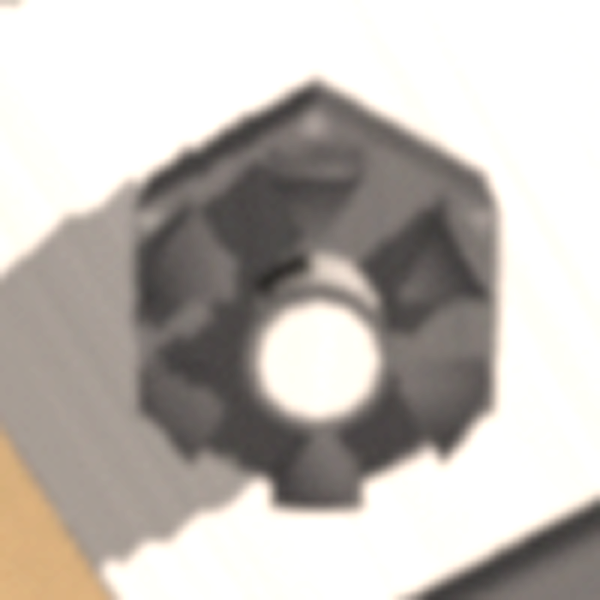

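The slot lines up with the stud's hole and the pin; the hex edges are vertical in the picture at jaw angle 46.7°. Next is the pin handle, gripped across the pin axis and set 4 mm back so the fingers clear the guide block.

```bash
python3 -c "
from h import *
st();plan([.4145,.0348,.18],76.7)"
```

```text
t 6.22 p [ 0.5697 -0.0008  0.1994] ang 46.7 zax [-0.001  0.002 -1.   ] q [-0.1   0.13  1.33  0.    1.68 -0.92] F [ 0.3  0.5 -0.8] T [-0.05 -0.01 -0.  ] gap 0.0937
offset [ -80.6 -137.3   19.6] dr [ -0.1  -0.1 -30. ]
```

Request:
play_rows:
  motion:
    - {"offset": [-20,-34,0],"dr": [0,0,-8],"claw": -1}
    - {"offset": [-40,-68,0],"dr": [0,0,-16],"claw": -0.5}
    - {"offset": [-60,-102,5],"dr": [0,0,-24],"claw": -0.2}
    - {"offset": [-75,-128,10],"dr": [0,0,-30],"claw": -0.2}
    - {"offset": [-80.5,-137,15],"dr": [0,0,-30],"claw": -0.2}
    - {"offset": [-80.5,-137,19],"dr": [0,0,-30],"claw": -0.2}

```text
t: 6.98
ee_pos: [0.4144, 0.0347, 0.1792]
eef_rot: [0.785, 0.62, -0.0, -0.002]
force: [0.4, 0.3, -0.7]
finger_gap: 0.0565
```

```bash
python3 -c "
from h import *
f=grab_frame('wrist');cv2.imwrite('pics/w4.png',f['frame'][:,:,::-1]);st();print(proj(f,[[.4184,.0335,.130]]));plan([.4145,.0348,.104],76.7)"
```

```text
t 7.03 p [0.4147 0.0346 0.1789] ang 76.6 zax [-0.003  0.002 -1.   ] q [-0.05 -0.21  1.7   0.    1.65 -1.39] F [ 0.1  1.3 -0.6] T [-0.01  0.    0.02] gap 0.0563
[[314.81250253 269.68851432]]
offset [ 0.   0.1 74.9] dr [-0.2 -0.1 -0.1]
```

View pics/w4.png

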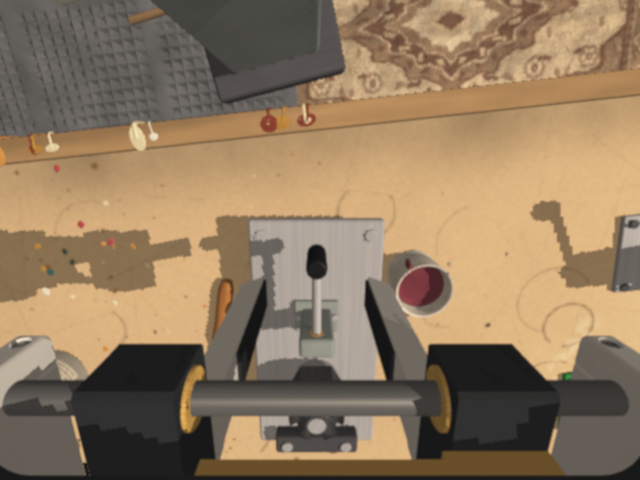

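The handle top is at (317,268), as predicted, and centred between the jaws. I descend and grip.

Request:
play_rows:
  motion:
    - {"offset": [0,0,35],"dr": [0,0,0],"claw": -0.2}
    - {"offset": [0,0,65],"dr": [0,0,0],"claw": -0.2}
    - {"offset": [0,0,75],"dr": [0,0,0],"claw": -0.2}
    - {"offset": [0,0,75],"dr": [0,0,0],"claw": 1}
    - {"offset": [0,0,75],"dr": [0,0,0],"claw": 1}
    - {"offset": [0,0,75],"dr": [0,0,0],"claw": 1}
    - {"offset": [0,0,75],"dr": [0,0,0],"claw": 1}
    - {"offset": [0,0,75],"dr": [0,0,0],"claw": 1}
  squeeze: 20

```text
t: 8.02
ee_pos: [0.415, 0.0354, 0.1046]
eef_rot: [0.785, 0.62, 0.001, -0.002]
force: [0.1, 1.9, 2.1]
finger_gap: 0.0155
```

```bash
python3 -c "
from h import *
st();plan([.4145+.062*.973,.0348-.062*.230,.104],76.7)"
```

```text
t 8.03 p [0.415  0.0354 0.1046] ang 76.6 zax [-0.001  0.004 -1.   ] q [-0.05 -0.17  1.82  0.    1.49 -1.39] F [0.1 1.9 2.1] T [ 0.4  -0.11  0.05] gap 0.0155
offset [-0.6 61.6  0.5] dr [-0.1 -0.2 -0.1]
```

Request:
play_rows:
  motion:
    - {"offset": [0,8,0],"dr": [0,0,0],"claw": 1}
    - {"offset": [0,16,0],"dr": [0,0,0],"claw": 1}
    - {"offset": [0,24,0],"dr": [0,0,0],"claw": 1}
    - {"offset": [0,32,0],"dr": [0,0,0],"claw": 1}
    - {"offset": [0,40,0],"dr": [0,0,0],"claw": 1}
    - {"offset": [0,45,0],"dr": [0,0,0],"claw": 1}
    - {"offset": [0,45,0],"dr": [0,0,0],"claw": 1}

```text
t: 8.9
ee_pos: [0.4599, 0.0248, 0.1046]
eef_rot: [0.785, 0.62, 0.001, -0.001]
force: [0.4, 1.4, 0.1]
finger_gap: 0.0156
```

```bash
python3 -c "
from h import *
st();plan([.4145+.062*.973,.0348-.062*.230,.104],76.7)"
```

```text
t 8.9 p [0.4599 0.0248 0.1046] ang 76.6 zax [ 0.001  0.003 -1.   ] q [-0.07 -0.07  1.73  0.    1.48 -1.41] F [0.4 1.4 0.1] T [ 0.21 -0.27  0.03] gap 0.0156
offset [-0.6 15.5  0.6] dr [-0.  -0.2 -0.1]
```

Request:
play_rows:
  motion:
    - {"offset": [0,5,0],"dr": [0,0,0],"claw": 1}
    - {"offset": [0,10,0],"dr": [0,0,0],"claw": 1}
    - {"offset": [0,14,0],"dr": [0,0,0],"claw": 1}
    - {"offset": [0,16,0],"dr": [0,0,0],"claw": 1}
    - {"offset": [0,17,0],"dr": [0,0,0],"claw": 1}
    - {"offset": [0,17,0],"dr": [0,0,0],"claw": 1}

```text
t: 9.65
ee_pos: [0.4754, 0.0211, 0.1046]
eef_rot: [0.785, 0.62, 0.0, -0.002]
force: [-5.4, 2.7, 4.1]
finger_gap: 0.0153
```

```bash
python3 -c "
from h import *
st();f=grab_frame('wrist');cv2.imwrite('pics/w5.png',f['frame'][:,:,::-1])
f=grab_frame('scene');cv2.imwrite('pics/s5.png',cv2.resize(f['frame'][210:300,230:370,::-1],None,fx=5,fy=5,interpolation=cv2.INTER_CUBIC))"
```

```text
t 9.65 p [0.4754 0.0211 0.1046] ang 76.6 zax [-0.002  0.004 -1.   ] q [-0.08 -0.03  1.7   0.    1.48 -1.41] F [-5.4  2.7  4.1] T [ 0.41  0.83 -0.  ] gap 0.0153
```

View pics/w5.png

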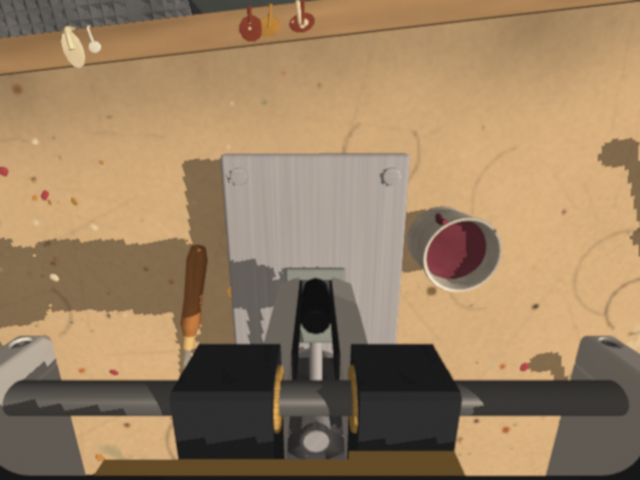

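View pics/s5.png

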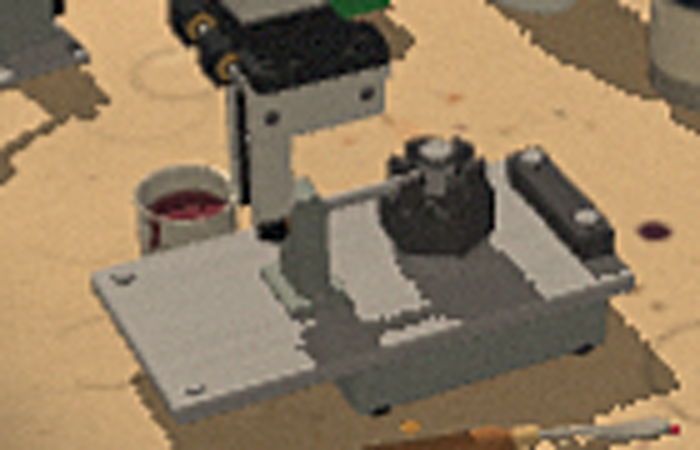

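Travel is 62.1 mm with a stop force rising. I press 2 mm more to be sure it is seated.

Request:
play_rows:
  motion:
    - {"offset": [0,1,0],"dr": [0,0,0],"claw": 1}
    - {"offset": [0,2,0],"dr": [0,0,0],"claw": 1}
    - {"offset": [0,2,0],"dr": [0,0,0],"claw": 1}

```text
t: 10.12
ee_pos: [0.4755, 0.0211, 0.1046]
eef_rot: [0.785, 0.62, -0.001, -0.004]
force: [-7.6, 1.5, 5.8]
finger_gap: 0.0156
```

```bash
python3 -c "
from h import *
st()"
```

```text
t 10.12 p [0.4755 0.0211 0.1046] ang 76.6 zax [-0.006  0.005 -1.   ] q [-0.08 -0.03  1.69  0.    1.49 -1.42] F [-7.6  1.5  5.8] T [0.49 1.27 0.  ] gap 0.0156
```

Request:
play_rows:
  motion:
    - {"offset": [0,0,0],"dr": [0,0,0],"claw": -0.3}
    - {"offset": [0,0,0],"dr": [0,0,0],"claw": -0.3}
    - {"offset": [0,0,0],"dr": [0,0,0],"claw": -0.3}
    - {"offset": [0,0,-20],"dr": [0,0,0],"claw": -0.3}
    - {"offset": [0,-20,-60],"dr": [0,0,0],"claw": -0.3}
    - {"offset": [0,-60,-95],"dr": [0,0,0],"claw": -0.3}
    - {"offset": [0,-70,-95],"dr": [0,0,0],"claw": -0.3}

```text
t: 11.0
ee_pos: [0.4088, 0.0369, 0.2035]
eef_rot: [0.785, 0.62, 0.002, -0.001]
force: [-0.8, -0.4, -0.1]
finger_gap: 0.0606
```

```bash
python3 -c "
from h import *
f=grab_frame('wrist');cv2.imwrite('pics/w6.png',f['frame'][:,:,::-1]);st()
g=grab_frame('scene');cv2.imwrite('pics/s6.png',cv2.resize(g['frame'][210:300,230:370,::-1],None,fx=5,fy=5,interpolation=cv2.INTER_CUBIC))
print(proj(f,[[.5702-.094*.973,-.002+.094*.23,.130],[.57,-.002,.114]]))"
```

```text
t 11.05 p [0.4075 0.0371 0.2015] ang 76.6 zax [-0.003  0.004 -1.   ] q [-0.05 -0.23  1.68  0.    1.7  -1.39] F [-0.   0.5 -1. ] T [0.02 0.02 0.04] gap 0.061
[[314.13130915 334.09357958]
 [314.31511597 410.28686109]]
```

View pics/w6.png

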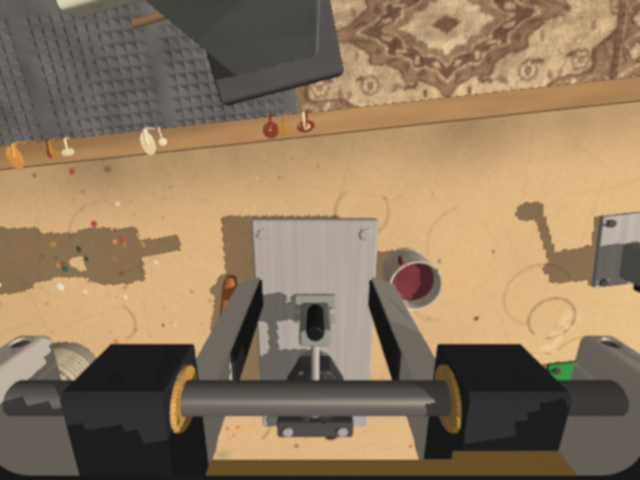

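View pics/s6.png

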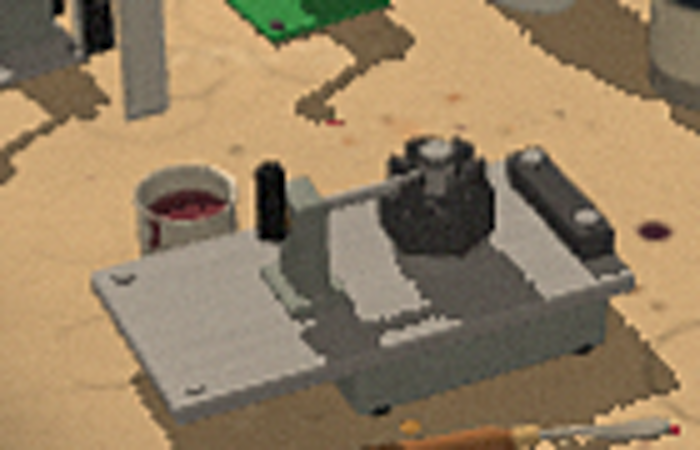

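```bash
python3 -c "
from h import *
g=grab_frame('scene')
print(proj(g,[[.5702-r*.973,-.0027+r*.23,.130] for r in (.094,.097,.100)]))
im=g['frame'][235:262,276:300].astype(int).sum(2); ys,xs=np.where(im<110); print(xs.min()+276,xs.max()+276,ys.min()+235,ys.max()+235, xs.mean()+276, [ (xs[ys==k].mean()+276).round(1) for k in range(ys.min(),ys.max()+1,3) if (ys==k).any()])
f=grab_frame('top');st()
cv2.imwrite('pics/t6.png',cv2.resize(f['frame'][205:300,280:380,::-1],None,fx=6,fy=6,interpolation=cv2.INTER_CUBIC))"
```

```text
[[283.30900631 243.18901601]
 [282.21739138 243.47916212]
 [281.12415764 243.76974452]]
282 286 243 257 284.0 [np.float64(284.0), np.float64(284.0), np.float64(284.0), np.float64(284.0), np.float64(284.0)]
t 11.2 p [0.4078 0.0367 0.1985] ang 76.6 zax [-0.008  0.004 -1.   ] q [-0.05 -0.22  1.68  0.    1.7  -1.39] F [-0.1 -1.  -1.3] T [ 0.04  0.04 -0.01] gap 0.0614
```

View pics/t6.png

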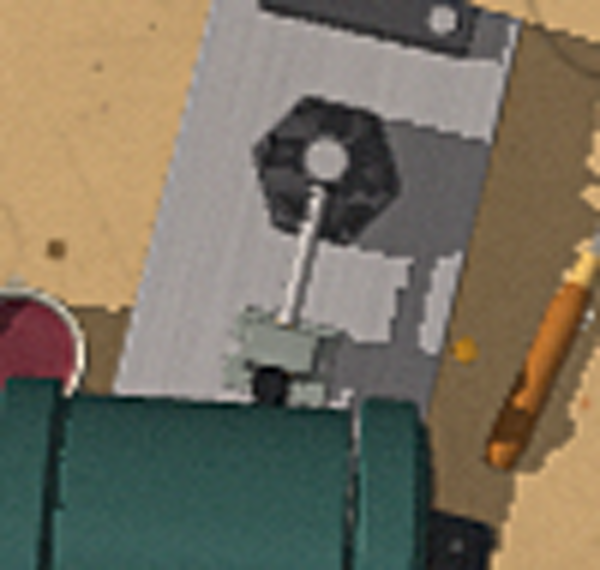

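The pin is home. The handle column is 284.0 px in the scene view against 283.3 predicted for home, it touches the block, and the rod enters the stud through the slot. Next is the grey switch's roller, with closed fingers.

```bash
python3 -c "
from h import *
plan([.462,.364,.18],84.4)"
```

```text
offset [330.9 -22.9  19.5] dr [-0.5 -0.2 -7.8]
```

Request:
play_rows:
  motion:
    - {"offset": [45,-3,0],"dr": [0,0,-1],"claw": 0.5}
    - {"offset": [90,-6,0],"dr": [0,0,-2],"claw": 1}
    - {"offset": [135,-9,0],"dr": [0,0,-3],"claw": 1}
    - {"offset": [180,-12,0],"dr": [0,0,-4],"claw": 1}
    - {"offset": [225,-15,0],"dr": [0,0,-5],"claw": 1}
    - {"offset": [270,-18,0],"dr": [0,0,-6],"claw": 1}
    - {"offset": [310,-21,8],"dr": [0,0,-7],"claw": 1}
    - {"offset": [331,-23,15],"dr": [0,0,-8],"claw": 1}
    - {"offset": [331,-23,19],"dr": [0,0,-8],"claw": 1}
    - {"offset": [331,-23,19],"dr": [0,0,-8],"claw": 1}

```text
t: 12.45
ee_pos: [0.4619, 0.3628, 0.1795]
eef_rot: [0.74, 0.673, -0.003, -0.004]
force: [-0.3, -0.6, -0.3]
finger_gap: 0.0004
```

```bash
python3 -c "
from h import *
f=grab_frame('wrist');cv2.imwrite('pics/w7.png',f['frame'][:,:,::-1]);st()
print(proj(f,[[.465,.3635,.089],[.462,.364,.1]]))"
```

```text
t 12.5 p [0.4621 0.3628 0.1803] ang 84.5 zax [-0.009  0.004 -1.   ] q [ 0.56  0.18  1.32  0.01  1.65 -0.91] F [ 0.8 -0.2  0.1] T [0.02 0.01 0.01] gap 0.0005
[[316.30996906 251.09524398]
 [316.64293866 251.64405365]]
```

View pics/w7.png

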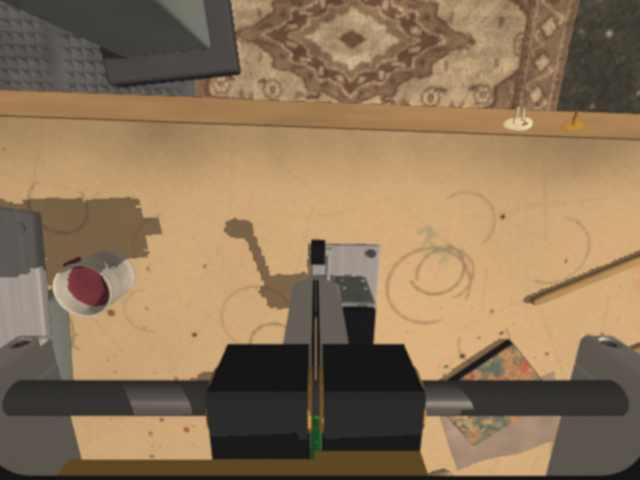

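Roller is at (319,252) against (316,251) predicted; the neighbouring housing is grey, so it is the right switch. I press down.

Request:
play_rows:
  motion:
    - {"offset": [0,0,35],"dr": [0,0,0],"claw": 1}
    - {"offset": [0,0,65],"dr": [0,0,0],"claw": 1}
    - {"offset": [0,0,78],"dr": [0,0,0],"claw": 1}
    - {"offset": [0,0,86],"dr": [0,0,0],"claw": 1}
    - {"offset": [0,0,94],"dr": [0,0,0],"claw": 1}
    - {"offset": [0,0,102],"dr": [0,0,0],"claw": 1}
    - {"offset": [0,0,110],"dr": [0,0,0],"claw": 1}
    - {"offset": [0,0,115],"dr": [0,0,0],"claw": 1}
    - {"offset": [0,0,116],"dr": [0,0,0],"claw": 1}
    - {"offset": [0,0,116],"dr": [0,0,0],"claw": 1}

```text
t: 13.75
ee_pos: [0.4612, 0.3635, 0.0646]
eef_rot: [0.74, 0.673, -0.002, -0.004]
force: [-2.8, 1.7, 4.2]
finger_gap: 0.0003
```

```bash
python3 -c "
from h import *
st()
f=grab_frame('wrist');cv2.imwrite('pics/w8.png',f['frame'][:,:,::-1])
g=grab_frame('scene');cv2.imwrite('pics/s8.png',cv2.resize(g['frame'][150:240,180:300,::-1],None,fx=5,fy=5,interpolation=cv2.INTER_CUBIC))"
```

```text
t 13.75 p [0.4612 0.3635 0.0646] ang 84.5 zax [-0.008  0.004 -1.   ] q [ 0.57  0.24  1.48  0.01  1.43 -0.91] F [-2.8  1.7  4.2] T [0.31 0.64 0.  ] gap 0.0003
```

View pics/w8.png

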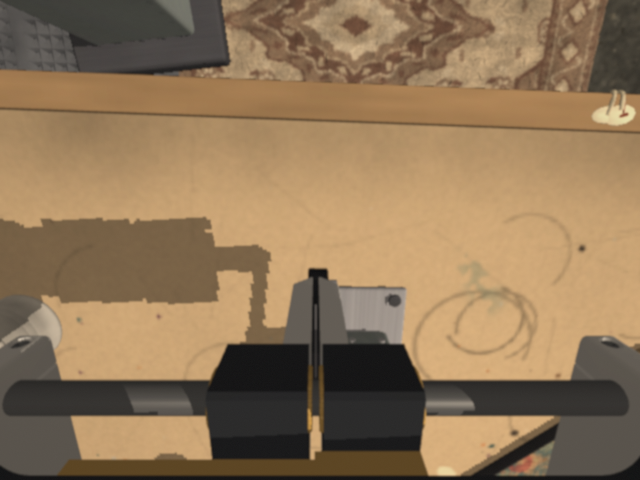

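View pics/s8.png

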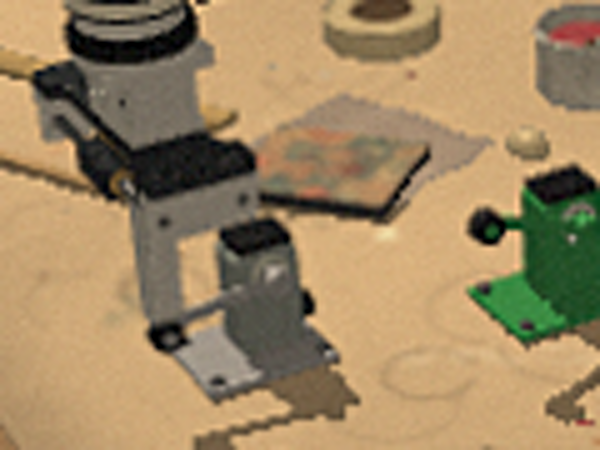

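```bash
python3 -c "
from h import *
g=grab_frame('scene')
u=np.array([.995,-.097]);piv=np.array([.465,.3635])+.075*u
for q in (0,.35,.45,.55):
    a=np.radians(20)-q;p=piv-.08*np.cos(a)*u;print(q,proj(g,[[*p,.062+.08*np.sin(a)]])[0],.062+.08*np.sin(a))
"
```

```text
0 [212.60550838 205.84109525] 0.0893616114660535
0.35 [212.12277954 214.1350933 ] 0.06192526804277823
0.45 [212.53198041 216.35136236] 0.053938971544265704
0.55 [213.1757728  218.45650787] 0.04603321817746113
```

Request:
play_rows:
  motion:
    - {"offset": [0,0,3],"dr": [0,0,0],"claw": 1}
    - {"offset": [0,0,5],"dr": [0,0,0],"claw": 1}
    - {"offset": [0,0,5],"dr": [0,0,0],"claw": 1}

```text
t: 14.28
ee_pos: [0.4614, 0.3634, 0.0596]
eef_rot: [0.74, 0.672, -0.001, -0.004]
force: [-1.9, 1.4, 4.5]
finger_gap: 0.0006
```

```bash
python3 -c "
from h import *
st()
g=grab_frame('scene');cv2.imwrite('pics/s9.png',cv2.resize(g['frame'][180:240,195:255,::-1],None,fx=10,fy=10,interpolation=cv2.INTER_CUBIC))"
```

```text
t 14.28 p [0.4614 0.3634 0.0596] ang 84.5 zax [-0.008  0.004 -1.   ] q [ 0.57  0.24  1.49  0.01  1.42 -0.91] F [-1.9  1.4  4.5] T [ 0.25  0.45 -0.01] gap 0.0006
```

View pics/s9.png

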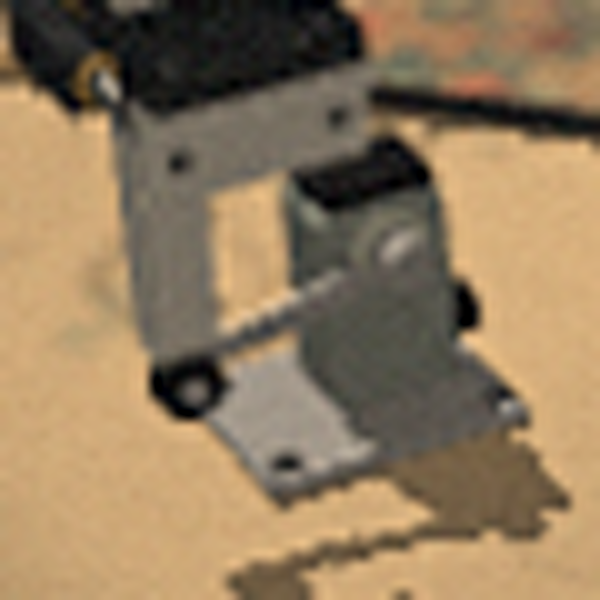

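The roller hub is at scene row 218.8, so the lever is at about 0.5 rad, well past the click at row 214. I release and retreat upward.

Request:
play_rows:
  motion:
    - {"offset": [0,0,-8],"dr": [0,0,0],"claw": 1}
    - {"offset": [0,0,-20],"dr": [0,0,0],"claw": 1}
    - {"offset": [0,0,-35],"dr": [0,0,0],"claw": 1}
    - {"offset": [0,0,-60],"dr": [0,0,0],"claw": 1}
    - {"offset": [0,-40,-110],"dr": [0,0,0],"claw": 1}
    - {"offset": [40,-80,-150],"dr": [0,0,0],"claw": 1}
    - {"offset": [60,-120,-150],"dr": [0,0,0],"claw": 1}
    - {"offset": [60,-120,-150],"dr": [0,0,0],"claw": 1}
    - {"offset": [60,-120,-150],"dr": [0,0,0],"claw": 1}

```text
t: 15.45
ee_pos: [0.3489, 0.4333, 0.2104]
eef_rot: [0.74, 0.672, -0.002, -0.004]
force: [-0.7, -0.2, -0.5]
finger_gap: 0.0008
```

```bash
python3 -c "
from h import *
st()
g=grab_frame('scene');cv2.imwrite('pics/s10.png',cv2.resize(g['frame'][180:310,190:380,::-1],None,fx=4,fy=4,interpolation=cv2.INTER_CUBIC))
g=grab_frame('top');cv2.imwrite('pics/t10.png',g['frame'][:,:,::-1])"
```

```text
t 15.45 p [0.3489 0.4333 0.2104] ang 84.5 zax [-0.008  0.002 -1.   ] q [ 0.79  0.1   1.34  0.01  1.7  -0.69] F [-0.7 -0.2 -0.5] T [ 0.01 -0.01 -0.  ] gap 0.0008
```

View pics/s10.png

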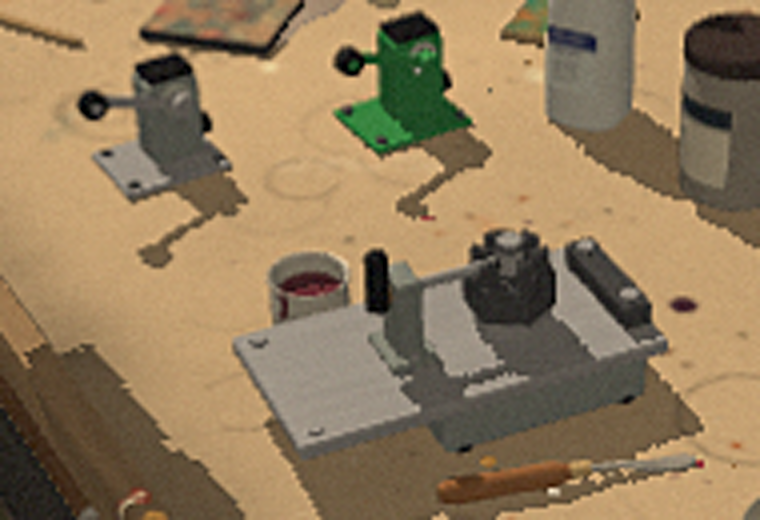

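View pics/t10.png

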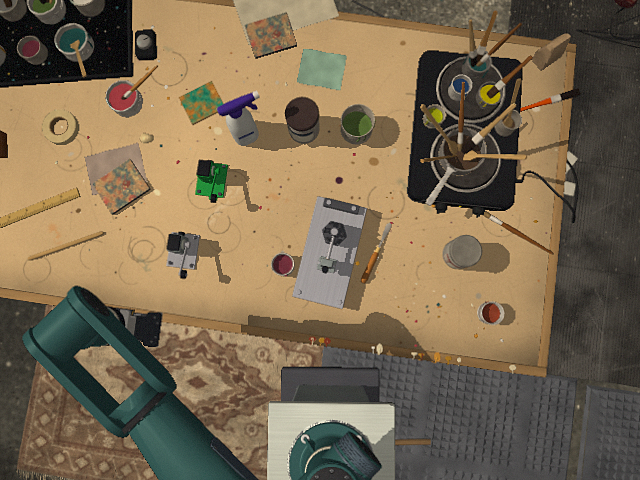

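The lever has sprung back: the roller is at scene px (213,206), the same as at the start. The pin is home through the slot, and the tin, scraper and jar sit where they were. I hand the job in.

```bash
python3 -c "
from workcell import finish_job
print(finish_job())"
```

```text
the job is handed in; nothing more can be done
None
```

The turntable is back in service, the interlock switch has been pressed and released, and the job was handed in at about 15.5 s of the 51 s allowed.

- **Nut:** I gripped the flats and turned the nut 51.5° clockwise. Torque rose from about 0.13 to 0.45 N m on the way, and I stopped with a slot facing the pin. The picture showed that slot in line with the stud's cross hole.
- **Pin:** I slid it 62 mm until it stopped. It did not move any further when I pressed a little harder, to about 8 N. The scene picture puts the handle within 1 px of the fully-home position.
- **Switch:** I pressed the grey switch's roller to about 0.5 rad, past the click at 0.35. That is read from where the roller sat in the picture, because the click itself cannot be sensed. On release the roller went back to its starting pixel.
- **Rest of the bench:** The tin, scraper, jar and green look-alike switch look unmoved in the last pictures, and the arm is clear of everything.

The two views put the nut's axis about 2.7 mm apart. I aimed between them and the grip closed cleanly at 53.7 mm. No check failed.

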